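# Set the air regulator's knob and lock it with its outer ring

## Task

On the small air regulator, turn the inner bar knob until its white line points at the raised index tab on the dial plate. Then lock that setting: turn only the outer knurled ring clockwise, past its free travel, until you feel it come up firmly against its stop, without forcing it and with the knob still on the tab. Let go, and leave the bottle, tin and screwdriver around it as they stand.

Things in the scene. Friction and masses are not known exactly. Their poses are not given: they have to be found in the camera images.
- knob_grip (a point): Inner setting knob: an upright black bar, 34 mm long, 13 mm wide, 28 mm tall, on a 13 mm stem that rises through the lock ring. The point lies on the upright axis shared by knob and ring, 8 mm below the bar's top face and 20 mm above its underside, which is 7 mm above the ring. x runs along the bar and turns with it; the white line is on the bar's -x end. z is up.
- setting_knob (a joint): Angle of the inner knob in rad: 0 when its white line points at the index tab, positive anticlockwise seen from above, stops at -1.5 and 1.5. It starts 0.45 to 1.2 anticlockwise of the tab. Light friction of 0.02 N m holds it while the ring is slack; the locked ring clamps it.
- ring_grip (a point): Outer lock ring: a knurled metal ring, 48 mm across, 18 mm tall, unmarked, round the foot of the knob; it turns without rising. The point is fixed on the regulator, on the axis of ring and knob, 4 mm below the ring's top face and 14 mm above its underside. It does not turn with the ring: -x points to the index tab, z is up. Clockwise seen from above locks.
- index_tab (a point): Raised steel index tab, 8.5 mm long, 3 mm wide, 3 mm high, on the rim of the dial plate, 32.5 mm from the axis; the point is on its top. The level dial plate is 75 mm across; its top lies 24 mm below ring_grip and 10 mm below the ring's underside.
- end_stop: Hidden sprung stop inside the ring that ends its turn. The ring starts an unknown 0.35 to 1.15 rad short of it and turns until then with 0.15 N m of friction. Against the stop the torque grows by about 5 N m per rad. Firm is 0.2 N m more than the running torque; over 0.8 N m is forced. Origin on the axis at table height, x in line with the regulator's.
- lock_washer: Hidden friction washer, 32 mm across, 3 mm thick, lying on the knob's flange inside the ring. Over the last 0.3 rad before the stop the ring presses it down, which clamps the knob without dragging it round; the ring stays where it is left. Origin at the centre of its underside.
- regulator: The air regulator, fixed, 144 mm tall over all: foot plate 116 x 84 mm, aluminium block, a hose barb on either side (tips 64 mm from the axis, 34 mm above the table), a round gauge in front (face 54 mm from the axis, top 53 mm above the table). Origin on the axis at table height, -x to the gauge and the index tab.
- cleaner_bottle: Bystander: white dropper bottle with a pointed cap, 34 mm across, 113 mm tall, 11 to 14 cm from the axis. Origin at the centre of its underside.
- flux_tin: Bystander: low round tin, 44 mm across, 20 mm tall, 11 to 14 cm from the axis. Origin at the centre of its underside.
- screwdriver_stub: Bystander: short screwdriver, 86 mm long, 18 mm thick, lying 11 to 14 cm from the axis. Origin below its middle, y along it.

How it is judged:
On the way, in this order (a step that is already met when the one before it is completed fails the run):
1. the inner knob's white line points at the index tab (within 0.1 rad) while the lock ring is still slack (value of joint setting_knob between -0.1 and 0.1 rad and contact force between lock_washer and setting_knob below 3 N), for 0.2 s.
2. the lock ring is turned home to its stop, so that it clamps the friction washer on the knob's flange with more than 16 N, the knob still on the tab (value of joint setting_knob between -0.1 and 0.1 rad and contact force between lock_washer and setting_knob above 16 N), for 0.2 s.
At the end, for the whole second after the job is handed in: The inner knob rests with its white line within 0.1 rad of the index tab, and the lock ring stands home at its stop (within about 0.06 rad), clamping the friction washer with more than 16 N; the stop was never pressed with more than 40 N (about 0.8 N m of ring torque) (all of step 2 and velocity of joint setting_knob between -0.02 and 0.02 rad/s); the robot touches nothing.
It fails at once if the lock ring is forced: it presses its end stop with more than 40 N (about 0.8 N m) (contact force between end_stop and anything else above 40 N).
It fails at once if the dropper bottle is shifted by more than 30 mm (distance of cleaner_bottle from where it was at the start of the episode above 0.03 m).
It fails at once if the round tin is shifted by more than 30 mm (distance of flux_tin from where it was at the start of the episode above 0.03 m).
It fails at once if the stub screwdriver is shifted by more than 30 mm (distance of screwdriver_stub from where it was at the start of the episode above 0.03 m).
It fails at once if the dropper bottle is tipped (angle between cleaner_bottle's own z axis and vertical above 0.5 rad).
It also fails if it takes over 51 s, if anything falls off the work surface, if the arm or the gripper's body presses on something with over 40 N, if the wrist force passes 120 N, or if a joint passes its speed limit or range.

## Robot

A 7-joint arm with a two-finger parallel gripper is mounted at the origin on a cart in front of the work surface, level with it; the furniture and walls round the work are solid. World frame = base frame: x ahead of the robot, y to its left, z up, the work surface at z = 0. Lengths are in m, angles in rad, forces in N, time in s.
With the tool pointing down it reaches from about 0.4 to 0.85 m from the base axis. Payload 4.5 kg.
Tool frame: the origin (TCP) lies on the centre line of the jaws, within the pads' length; the fingertips stand 22 mm ahead of it and the grasp point (between the pads) lies 3 mm ahead of it; z points along the fingers, y is the line along which they close (so a half turn about z gives the same grasp; the last joint's range is limited). The gripper opens to 88 mm and grips with 3 to 60 N. Pads are 18 mm wide; open, the fingers measure 123 mm over their backs; the gripper's body (75 mm by 187 mm) begins 45 mm behind the grasp point.
Start: joints at [-1.16, 0.689, -0.195, 1.565, 0.157, 0.902, -0.215], TCP at [0.23, 0.581, 0.234] pointing down, gripper open.
Joint ranges: [-3.01, 3.01], [-0.46, 2.08], [-1.47, 1.51], [0.13, 2.56], [-1, 4.14], [0.04, 2.09], [-2.66, 2.66]. Speed limits (rad/s): [2.57, 2.57, 3.14, 3.14, 3.14, 3.14, 3.14].

## Interface

Orientations are given as a unit quaternion [w, x, y, z].
In Python, from bench import robot gives the robot as it stands.
- The arm moves only by the tool jog_arm, never from a script. Its argument "steps" is a list of rows, each a list of 7 numbers: the turn, a rotation vector about the world's x, y, z as a fraction of full scale, then the shift along the world's x, y, z as a fraction of full scale, then the closure, from -1 (fully open) to 1 (shut). A call has exactly 8 rows; each row is the pose to reach, as a shift and turn from the pose commanded when the call began; what a row does not reach only later rows make up. Full scale, the value 1, is 750 mm for a shift and 120 degrees for a turn. A row lasts 1/10 s, in which the tool goes at most 50 mm and 8.59 degrees, less where a joint would pass 70% of its speed; a pose out of reach is approached as far as the arm can. A call with a number of a shift or a turn outside -1 to 1 is refused whole. A call with a gripper value outside its range is refused whole. The fingers move at their own pace and stop on an object; "newtons" is the grip in N (left out, the last holds). Time passes only in rows, so rows that repeat a pose let the fingers close, or fill a call up. It gives the time, the measured TCP pose, the force, the opening and the grip force at its end, in the units of the state.
- robot.observe(): the state, without advancing time (a new reading comes with each control period).
- robot.snapshot(name): name is "scene" or "top" or "wrist"; returns a dict with "frame" (384x512x3 uint8, red, green, blue), "depth" (384x512 float32, m along the optical axis (not along the pixel's ray), 0 where there is no reading), "intrinsics" (3x3 intrinsics, pixels), "dist_coeffs" ([k1, k2, p1, p2, k3] as OpenCV has them; the pictures are not rectified), "cam_to_world" (4x4, takes a point from camera to world coordinates). Camera axes: x right, y down, z forward; pixel columns grow to the right and rows downward; lengths in m; the calibration is good to about 2 mm. A picture is of the moment at which its call begins.
- robot.sign_off(): hands the job in; it is judged then, once.
The state is a dict: "t": time; "joint_positions": joint angles; "joint_velocities": joint speeds; "effort": joint torques, N m; "position": TCP position; "eef_rot": TCP orientation; "wrist_force": force on the tool from outside, world axes, zero at the start; "ft_torque": the same for the moment, N m; "gripper_width": opening from 0.0 (shut) to 1.0 (fully open); "grip_force": force on a finger pad.
Only numpy, scipy, OpenCV 4.12 (cv2) and the standard library are available. Lean on these libraries where they do the work, as an engineer would, in place of code of your own. Each camera call takes 0.05 s, during which the arm holds its last target. There are 200 camera calls.

## Working session

There is one attempt and no reset: what is moved stays moved. The work goes in short steps, Python scripts to look and compute and a tool call to move; the robot and the scene stay as the last step left them, time stands still between calls to the robot, and variables do not carry over. Pictures are saved under pics/ and viewed, at most 10 in all, crops included, and the job is handed in when it is done.

Besides the shell and the picture viewer there is one more tool, called in YAML: its name, and indented under it one key for each argument. jog_arm: Moves the arm, as the interface text tells. Its arguments: {"type":"object","properties":{"steps":{"type":"array","items":{"type":"array","items":{"type":"number"}}},"newtons":{"type":"number"}},"required":["steps"]}

```bash
ls; mkdir -p pics
python3 - <<'E'
from bench import robot
import cv2,numpy as np
s=robot.observe();print(s)
for n in ("scene","top"):
    d=robot.snapshot(n);np.savez(n+".npz",**d);cv2.imwrite(f"pics/{n}0.png",cv2.cvtColor(d["frame"],cv2.COLOR_RGB2BGR))
    print(n,d["intrinsics"],d["dist_coeffs"],d["cam_to_world"])
E
```

```text
pics
{'t': 0.0, 'joint_positions': array([-1.16021278,  0.6899662 , -0.19452342,  1.56636699,  0.15733121,
        0.90249593, -0.21509698]), 'joint_velocities': array([-0.00052013, -0.00130722,  0.00094092, -0.00070327,  0.00010622,
        0.00137363,  0.00044588]), 'effort': array([-3.29975746e-04, -5.27569878e+01, -1.26673680e+00, -1.53430420e+01,
       -5.25865029e-02,  6.60315243e-03,  1.66600721e-04]), 'position': array([0.22976783, 0.580533  , 0.23341527]), 'eef_rot': array([-9.58519353e-05,  1.87221876e-01,  9.82317221e-01, -9.15320730e-04]), 'wrist_force': array([0.01673376, 0.85038856, 0.73745831]), 'ft_torque': array([ 0.01822657,  0.02956064, -0.0205849 ]), 'grip_force': 0.0, 'gripper_width': 0.9992975765501388}
scene [[497.95201576   0.         256.23919943]
 [  0.         497.95201576 193.40032474]
 [  0.           0.           1.        ]] [-0.03966474  0.          0.          0.          0.        ] [[ 0.55392061 -0.58641861  0.59100353 -0.02700191]
 [-0.8325532  -0.3857042   0.39760211 -0.30974815]
 [-0.00520873 -0.71228189 -0.70187419  0.73012601]
 [ 0.          0.          0.          1.        ]]
top [[352.2675839    0.         254.38779078]
 [  0.         352.2675839  184.29524489]
 [  0.           0.           1.        ]] [-0.03089133  0.          0.          0.          0.        ] [[ 0.01311441 -0.98600785  0.16618224  0.34753103]
 [-0.99912919 -0.01950533 -0.03688371  0.06721967]
 [ 0.03960907 -0.16555382 -0.98540502  0.94794042]
 [ 0.          0.          0.          1.        ]]
```

View pics/scene0.png

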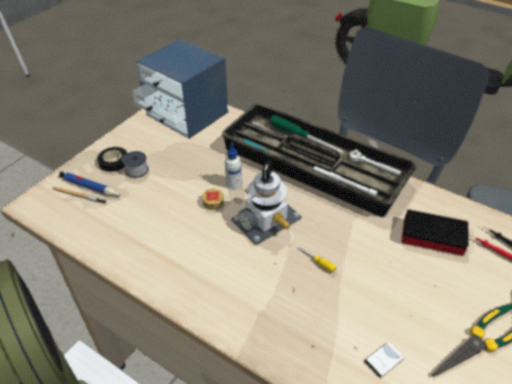

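View pics/top0.png

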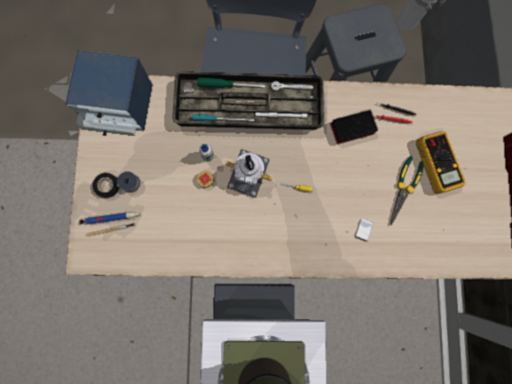

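The scene picture shows the regulator at about (268,200), with the bottle at (233,168), tin at (212,199) and screwdriver at (318,260). In the top view they are at (250,172), (206,152), (205,180) and (297,187).

```bash
cat > h.py <<'E'
import numpy as np,cv2
def load(n): return dict(np.load(n))
def cloud(d):
    h,w=d["depth"].shape; v,u=np.mgrid[:h,:w]
    n=cv2.undistortPoints(np.stack([u,v],-1).reshape(-1,1,2).astype(np.float64),d["intrinsics"],d["dist_coeffs"]).reshape(h,w,2)
    T=d["cam_to_world"]; r=np.dstack([n,np.ones((h,w))])
    return (r*d["depth"][...,None])@T[:3,:3].T+T[:3,3]
def ray(d,px,z):
    n=cv2.undistortPoints(np.array(px,float).reshape(-1,1,2),d["intrinsics"],d["dist_coeffs"]).reshape(-1,2)
    T=d["cam_to_world"]; r=np.c_[n,np.ones(len(n))]@T[:3,:3].T
    return T[:3,3]+r*((z-T[2,3])/r[:,2])[:,None]
def proj(d,P):
    T=np.linalg.inv(d["cam_to_world"])
    return cv2.projectPoints(np.array(P,float).reshape(-1,1,3),cv2.Rodrigues(T[:3,:3])[0],T[:3,3],d["intrinsics"],d["dist_coeffs"])[0].reshape(-1,2)
E
python3 - <<'E'
from h import *
for n,px in (("scene",[(268,200),(233,168),(212,199),(318,260)]),("top",[(250,172),(206,152),(205,180),(297,187)])):
    d=load(n+".npz");P=cloud(d)
    for u,v in px: print(n,u,v,P[v,u].round(3), d["depth"][v,u])
    m=(P[...,2]>0.125)&(P[...,2]<0.15)
    c=P[178 if n=="scene" else 160,268 if n=="scene" else 250]
    m&=np.hypot(P[...,0]-c[0],P[...,1]-c[1])<.06
    print(c,m.sum(),P[m].mean(0), P[m].max(0),P[m].min(0))
a=cv2.cvtColor(load("scene.npz")["frame"],cv2.COLOR_RGB2BGR)[135:250,200:340]
b=cv2.cvtColor(load("top.npz")["frame"],cv2.COLOR_RGB2BGR)[135:205,185:325]
cv2.imwrite("pics/c1.png",np.vstack([cv2.resize(a,(560,460//2*1),interpolation=2) if 0 else cv2.resize(a,(420,345),interpolation=2),cv2.resize(b,(420,210),interpolation=2)]))
E
```

```text
scene 268 200 [0.518 0.031 0.08 ] 0.9139866
scene 233 168 [0.573 0.15  0.059] 1.0089948
scene 212 199 [0.51  0.159 0.019] 1.0029678
scene 318 260 [ 0.498 -0.091  0.01 ] 0.9026641
[0.52485787 0.0360304  0.12705361] 165 [0.53326825 0.04386062 0.13848331] [0.55357438 0.05700394 0.14690617] [0.51961406 0.03596927 0.12501983]
top 250 172 [0.519 0.047 0.109] 0.8558787
top 206 152 [0.577 0.159 0.069] 0.9007967
top 205 180 [0.513 0.164 0.02 ] 0.93803227
top 297 187 [ 0.5   -0.084  0.011] 0.9547246
[0.54097257 0.04813329 0.14247615] 88 [0.53660374 0.04990612 0.14103633] [0.55270473 0.05998152 0.14481519] [0.52075764 0.04071416 0.12631981]
```

View pics/c1.png

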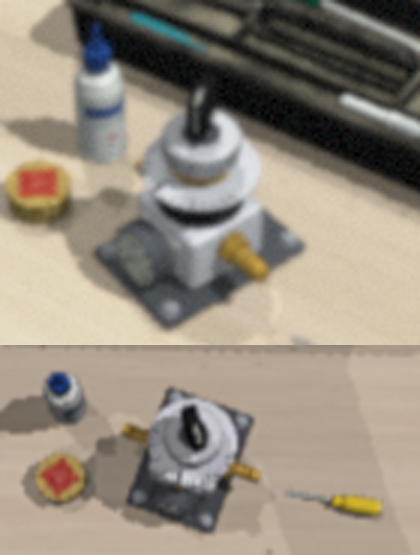

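The enlarged crop shows the axis near world (0.533, 0.047). The gauge points toward the robot and slightly left, about 160°, and the bar's line end is roughly 40° anticlockwise of that. I'll move above it and look with the wrist camera.

jog_arm:
  steps:
    - [0, 0, 0, 0.404, -0.712, 0.09, -1]
    - [0, 0, 0, 0.404, -0.712, 0.09, -1]
    - [0, 0, 0, 0.404, -0.712, 0.09, -1]
    - [0, 0, 0, 0.404, -0.712, 0.09, -1]
    - [0, 0, 0, 0.404, -0.712, 0.09, -1]
    - [0, 0, 0, 0.404, -0.712, 0.09, -1]
    - [0, 0, 0, 0.404, -0.712, 0.09, -1]
    - [0, 0, 0, 0.404, -0.712, 0.09, -1]

```text
t: 0.9
position: [0.4267, 0.2333, 0.278]
eef_rot: [-0.0, 0.187, 0.982, -0.0]
wrist_force: [0.7, 0.1, 0.1]
gripper_width: 1.005
grip_force: 0.0
```

jog_arm:
  steps:
    - [0, 0, 0, 0.14, -0.248, 0.03, -1]
    - [0, 0, 0, 0.14, -0.248, 0.03, -1]
    - [0, 0, 0, 0.14, -0.248, 0.03, -1]
    - [0, 0, 0, 0.14, -0.248, 0.03, -1]
    - [0, 0, 0, 0.14, -0.248, 0.03, -1]
    - [0, 0, 0, 0.14, -0.248, 0.03, -1]
    - [0, 0, 0, 0.14, -0.248, 0.03, -1]
    - [0, 0, 0, 0.14, -0.248, 0.03, -1]

```text
t: 1.7
position: [0.53, 0.052, 0.3002]
eef_rot: [-0.001, 0.185, 0.983, 0.001]
wrist_force: [0.1, 0.3, 0.1]
gripper_width: 1.001
grip_force: 0.0
```

Run:
```python
from bench import robot
from h import *
s=robot.observe();print(s["position"],s["eef_rot"],s["joint_positions"],s["ft_torque"])
d=robot.snapshot("wrist");np.savez("wrist.npz",**d);cv2.imwrite("pics/w1.png",cv2.cvtColor(d["frame"],cv2.COLOR_RGB2BGR))
print(d["intrinsics"],d["dist_coeffs"],d["cam_to_world"])
P=cloud(d)
for lo,hi in((.138,.15),(.104,.113),(.076,.0825)):
    m=(P[...,2]>lo)&(P[...,2]<hi)&(np.hypot(P[...,0]-.533,P[...,1]-.047)<.06)
    v,u=np.nonzero(m)
    if m.sum()>5: print(lo,m.sum(),np.median(P[m],0),P[m].min(0),P[m].max(0),u.min(),u.max(),v.min(),v.max())
```

```text
[0.53001939 0.05201578 0.30021748] [-7.36588628e-04  1.85237402e-01  9.82693385e-01  5.23895760e-04] [-0.02943998  0.48972225 -0.24186221  1.75403978  0.14057178  0.9156931
  0.86827797] [-0.00941762  0.04845741  0.02469468]
[[283.91362776   0.         257.1526656 ]
 [  0.         283.91362776 194.57063437]
 [  0.           0.           1.        ]] [0.02026143 0.         0.         0.         0.        ] [[ 3.63957468e-01  8.98825224e-01  2.44229766e-01  4.66821248e-01]
 [ 9.31415522e-01 -3.51305309e-01 -9.51299360e-02  7.60500685e-02]
 [ 2.94027265e-04  2.62102645e-01 -9.65039956e-01  4.50883205e-01]
 [ 0.00000000e+00  0.00000000e+00  0.00000000e+00  1.00000000e+00]]
0.138 343 [0.53669532 0.0481772  0.14371439] [0.52086794 0.0372096  0.13848839] [0.55424319 0.05863148 0.14604313] 244 269 174 201
0.104 748 [0.53364616 0.05381906 0.10881859] [0.5138493  0.02408476 0.10466721] [0.56123264 0.07185675 0.1114084 ] 238 276 162 200
0.076 1157 [0.52709557 0.05300048 0.08098871] [0.50078975 0.01077986 0.07844326] [0.57518717 0.08494494 0.08247058] 229 284 149 204
```

View pics/w1.png

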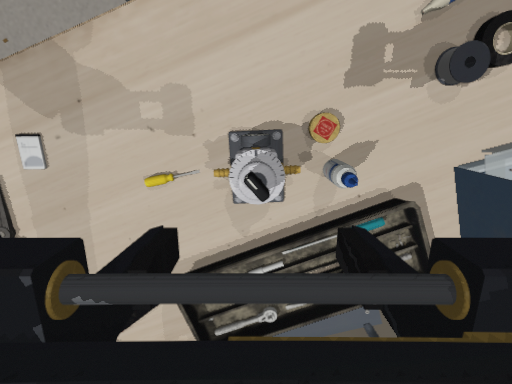

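The wrist picture shows the regulator around (257,175), with the gauge and tab side upward and the bar slanting from about (248,177) to (266,198). Heights 0.1437, 0.109 and 0.081 match the given sizes. Next I'll fit the axis, bar and tab.

```bash
cat > meas.py <<'E'
from h import *
from scipy.optimize import least_squares
def meas(d,c0=(.533,.047)):
    P=cloud(d); R=np.hypot(P[...,0]-c0[0],P[...,1]-c0[1]); Z=P[...,2]
    m=((Z>.138)&(Z<.15)&(R<.03)).astype(np.uint8)
    n,l,st,_=cv2.connectedComponentsWithStats(m); m=l==1+st[1:,4].argmax()
    v,u=np.nonzero(m); Q=ray(d,np.c_[u,v],.144)[:,:2]
    rc=cv2.minAreaRect((Q*1e4).astype(np.float32)); q=Q-Q.mean(0)
    w=np.linalg.svd(q,full_matrices=False)[2][0]
    print("bar centre",Q.mean(0).round(4),"rect",np.array(rc[0])/1e4,np.array(rc[1])/10,"pca deg",np.degrees(np.arctan2(w[1],w[0]))%180)
    for lo,hi,r in((.106,.112,.024),(.079,.0825,.0375)):
        m=((Z>lo)&(Z<hi)&(R<.055)).astype(np.uint8)
        m=cv2.morphologyEx(m,cv2.MORPH_CLOSE,np.ones((3,3)))
        cs=max(cv2.findContours(m,0,1)[0],key=cv2.contourArea)
        h=cv2.convexHull(cs).reshape(-1,2).astype(float)
        X=ray(d,h,.5*(lo+hi))[:,:2]
        f=least_squares(lambda p:np.hypot(*(X-p).T)-r,c0,loss="soft_l1",f_scale=.001)
        print("circle",lo,f.x.round(4),"rms",np.sqrt(np.mean(f.fun**2)))
E
python3 - <<'E'
from meas import *
d=load("wrist.npz"); meas(d); 
c=cv2.cvtColor(d["frame"],cv2.COLOR_RGB2BGR)[125:210,215:300]
cv2.imwrite("pics/w1c.png",cv2.resize(c,None,fx=7,fy=7,interpolation=2))
P=cloud(d); m=(P[...,2]>.09)
print(proj(d,[[.535,.047,.081],[.535,.047,.144]]))
E
```

```text
bar centre [0.5368 0.0482] rect [0.5368855  0.04816831] [33.90881042 13.21883392] pca deg 19.38943627247647
circle 0.106 [0.5374 0.0483] rms 0.00041038735338361064
circle 0.079 [0.5379 0.048 ] rms 0.00045146143447442845
[[255.37805334 175.36214041]
 [255.05298389 186.51948886]]
```

View pics/w1c.png

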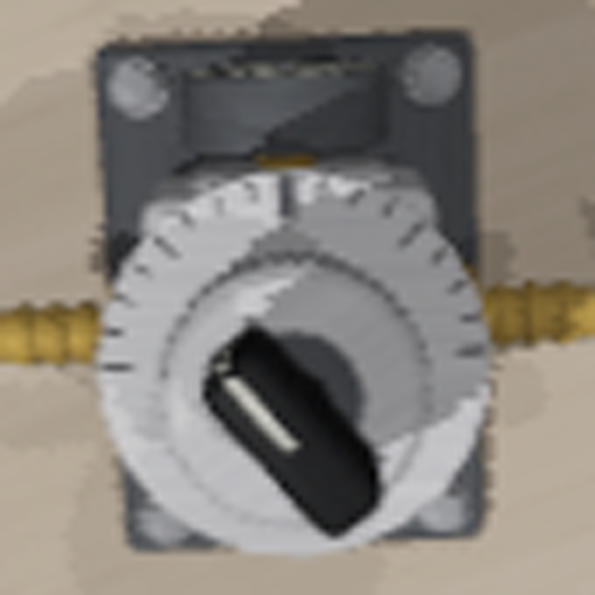

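The crop shows the white line pointing up-left at about (230,370). The tab is at (289,195), with the dial centre near (295,360).

Run:
```python
from h import *
d=load("wrist.npz");a=np.array([.5373,.0482])
f=lambda x,y,z:ray(d,[(215+(x+.5)/7-.5,125+(y+.5)/7-.5)],z)[0,:2]
def pol(p): v=p-a; return np.hypot(*v).round(4),np.degrees(np.arctan2(v[1],v[0])).round(2)
print("tab",pol(f(289,195,.084)),"tab outer/inner",pol(f(289,176,.084)),pol(f(289,213,.084)),"line",pol(f(226,376,.144)))
l,r=f(50,331,.034),f(540,311,.034)
b=r-l;print("barbs",l,r,np.degrees(np.arctan2(b[1],b[0])))
c=[f(*p,.004) for p in((103,45),(468,35))];b=c[1]-c[0];print("foot edge",np.degrees(np.arctan2(b[1],b[0])),np.hypot(*b))
```

```text
tab (np.float64(0.0323), np.float64(160.91)) tab outer/inner (np.float64(0.0358), np.float64(160.68)) (np.float64(0.029), np.float64(161.17)) line (np.float64(0.0156), np.float64(-156.52))
barbs [ 0.52049201 -0.00142397] [0.55436416 0.09706162] 71.02036754231537
foot edge 70.18795719230386 0.08006044612216429
```

Tab direction is about 160.8° and the bar line 199.4°, so the knob stands at +38.6° (0.674 rad), which is within the stated range. I'll turn the tool +40.7° and descend above the knob.

jog_arm:
  steps:
    - [0, 0, 0.07, 0.01, -0.005, -0.06, -1]
    - [0, 0, 0.14, 0.01, -0.005, -0.12, -1]
    - [0, 0, 0.21, 0.01, -0.005, -0.133, -1]
    - [0, 0, 0.28, 0.01, -0.005, -0.133, -1]
    - [0, 0, 0.339, 0.01, -0.005, -0.133, -1]
    - [0, 0, 0.339, 0.01, -0.005, -0.133, -1]
    - [0, 0, 0.339, 0.01, -0.005, -0.133, -1]
    - [0, 0, 0.339, 0.01, -0.005, -0.133, -1]

```text
t: 2.55
position: [0.5386, 0.0463, 0.2009]
eef_rot: [0.0, -0.165, 0.986, 0.0]
wrist_force: [-0.1, -0.3, 0.2]
gripper_width: 1.001
grip_force: 0.0
```

```bash
cat > st.py <<'E'
from bench import robot
import numpy as np
from scipy.spatial.transform import Rotation as R
s=robot.observe();q=s["eef_rot"];r=R.from_quat([q[1],q[2],q[3],q[0]]).as_matrix()
print("t",s["t"],"pos",s["position"].round(4),"yaw y",np.degrees(np.arctan2(r[1,1],r[0,1])).round(2),"z",r[:,2].round(4),"F",s["wrist_force"].round(2),"T",s["ft_torque"].round(3),"grip",s["grip_force"],s["gripper_width"],"q7",s["joint_positions"][6], "eff7",s["effort"][6])
E
python3 st.py
python3 - <<'E'
from bench import robot
from meas import *
d=robot.snapshot("wrist");np.savez("wrist2.npz",**d);meas(d,(.5373,.0482))
E
```

```text
t 2.55 pos [0.5386 0.0463 0.2009] yaw y 109.03 z [ 2.e-04  1.e-04 -1.e+00] F [-0.13 -0.34  0.18] T [ 0.076  0.032 -0.037] grip 0.0 1.0005045960442491 q7 1.3671655955202457 eff7 -0.014072750054765493
bar centre [0.5363 0.0471] rect [0.53615366 0.04712447] [33.85782471 12.62687225] pca deg 20.68006632754649
circle 0.106 [0.5369 0.0474] rms 0.0002407511798304803
circle 0.079 [0.5377 0.0477] rms 0.0003808891707949814
```

jog_arm:
  steps:
    - [0, 0, 0.007, -0.0022, 0.0016, -0.04, -1]
    - [0, 0, 0.007, -0.0022, 0.0016, -0.083, -1]
    - [0, 0, 0.007, -0.0022, 0.0016, -0.083, -1]
    - [0, 0, 0.007, -0.0022, 0.0016, -0.083, 1]
    - [0, 0, 0.007, -0.0022, 0.0016, -0.083, 1]
    - [0, 0, 0.007, -0.0022, 0.0016, -0.083, 1]
    - [0, 0, 0.007, -0.0022, 0.0016, -0.083, 1]
    - [0, 0, 0.007, -0.0022, 0.0016, -0.083, 1]
  newtons: 12

```text
t: 3.4
position: [0.5374, 0.0468, 0.1391]
eef_rot: [0.001, -0.173, 0.985, -0.0]
wrist_force: [0.1, -0.0, -0.4]
gripper_width: 0.57
grip_force: 0.0
```

```bash
python3 st.py
```

```text
t 3.4 pos [0.5374 0.0468 0.1391] yaw y 109.91 z [ 1.1e-03  2.0e-04 -1.0e+00] F [ 0.06 -0.03 -0.41] T [ 0.036 -0.012 -0.009] grip 0.0 0.5701588583098198 q7 1.3176701865349885 eff7 0.00039437217310478445
```

jog_arm:
  steps:
    - [0, 0, 0, 0, 0, 0, 1]
    - [0, 0, 0, 0, 0, 0, 1]
    - [0, 0, 0, 0, 0, 0, 1]
    - [0, 0, 0, 0, 0, 0, 1]
    - [0, 0, 0, 0, 0, 0, 1]
    - [0, 0, 0, 0, 0, 0, 1]
    - [0, 0, 0, 0, 0, 0, 1]
    - [0, 0, 0, 0, 0, 0, 1]

```text
t: 4.2
position: [0.5368, 0.0473, 0.1384]
eef_rot: [-0.0, -0.173, 0.985, 0.0]
wrist_force: [-1.1, 1.4, -0.9]
gripper_width: 0.138
grip_force: 12.0
```

```bash
python3 st.py
```

```text
t 4.2 pos [0.5368 0.0473 0.1384] yaw y 109.95 z [-3.e-04  6.e-04 -1.e+00] F [-1.11  1.37 -0.93] T [ 0.473  0.177 -0.024] grip 11.999921947717667 0.1375894303948592 q7 1.3176258593018073 eff7 0.0009694956679595634
```

Gripped at about 12–13 mm. Tool yaw is 109.95°, and the line must reach 160.8°, so I turn 39.1° clockwise.

jog_arm:
  steps:
    - [0, 0, -0.05, 0, 0, 0, 1]
    - [0, 0, -0.1, 0, 0, 0, 1]
    - [0, 0, -0.15, 0, 0, 0, 1]
    - [0, 0, -0.2, 0, 0, 0, 1]
    - [0, 0, -0.25, 0, 0, 0, 1]
    - [0, 0, -0.3, 0, 0, 0, 1]
    - [0, 0, -0.326, 0, 0, 0, 1]
    - [0, 0, -0.326, 0, 0, 0, 1]

```text
t: 5.0
position: [0.5368, 0.0484, 0.1384]
eef_rot: [-0.0, 0.166, 0.986, 0.001]
wrist_force: [-1.1, 5.3, -1.5]
gripper_width: 0.139
grip_force: 12.0
```

```bash
python3 st.py
```

```text
t 5.0 pos [0.5368 0.0484 0.1384] yaw y 70.89 z [-1.0e-04  1.5e-03 -1.0e+00] F [-1.07  5.34 -1.5 ] T [1.044 0.27  0.023] grip 12.00062245130539 0.13863088491162778 q7 0.8522775699204681 eff7 -0.26399217545986176
```

jog_arm:
  steps:
    - [0, 0, 0, 0, 0, 0, -1]
    - [0, 0, 0, 0, 0, 0, -1]
    - [0, 0, 0, 0, 0, 0, -1]
    - [0, 0, 0, 0, 0, 0, -1]
    - [0, 0, 0, 0, 0, 0, -1]
    - [0, 0, 0, 0, 0, 0.04, -1]
    - [0, 0, 0, 0, 0, 0.083, -1]
    - [0, 0, 0, 0, 0, 0.083, -1]

```text
t: 5.8
position: [0.5396, 0.0471, 0.2043]
eef_rot: [0.004, 0.167, 0.986, 0.001]
wrist_force: [1.1, 0.9, -0.3]
gripper_width: 0.843
grip_force: 0.0
```

```bash
python3 st.py
python3 - <<'E'
from bench import robot
from meas import *
d=robot.snapshot("wrist");np.savez("wrist3.npz",**d);meas(d,(.5368,.0476))
c=cv2.cvtColor(d["frame"],cv2.COLOR_RGB2BGR)
p=proj(d,[.5368,.0476,.1])[0].astype(int);x,y=p-[50,45];print(x,y)
cv2.imwrite("pics/w3c.png",cv2.resize(c[y:y+90,x:x+100],None,fx=6,fy=6,interpolation=2))
E
```

```text
t 5.8 pos [0.5396 0.0471 0.2043] yaw y 70.79 z [ 0.0075  0.0012 -1.    ] F [ 1.06  0.89 -0.31] T [ 0.003 -0.061  0.046] grip 0.0 0.8431782198426901 q7 0.8812003460070117 eff7 0.0860778777860105
bar centre [0.5363 0.0484] rect [0.53639526 0.04855612] [12.42626572 34.09228516] pca deg 159.85462195322492
circle 0.106 [0.5374 0.048 ] rms 0.0002681096978552268
circle 0.079 [0.5379 0.0479] rms 0.0003477508184134588
206 144
```

View pics/w3c.png

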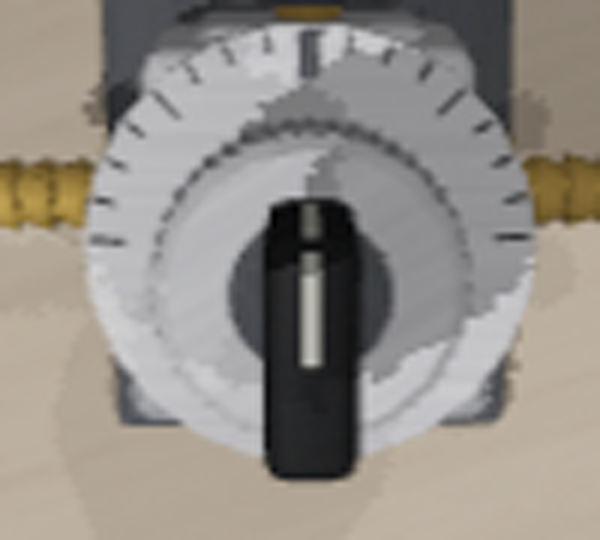

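The line at (311,320) stands in line with the tab at (310,50), so the knob is on the index. Next I go down to the ring, opened wide.

jog_arm:
  steps:
    - [0, 0, 0, 0, 0.0013, 0, -1]
    - [0, 0, 0, 0, 0.0013, -0.03, -1]
    - [0, 0, 0, 0, 0.0013, -0.06, -1]
    - [0, 0, 0, 0, 0.0013, -0.07, -1]
    - [0, 0, 0, 0, 0.0013, -0.07, -1]
    - [0, 0, 0, 0, 0.0013, -0.07, -1]
    - [0, 0, 0, 0, 0.0013, -0.07, -1]
    - [0, 0, 0, 0, 0.0013, -0.07, -1]

```text
t: 6.65
position: [0.5376, 0.0479, 0.149]
eef_rot: [0.001, 0.167, 0.986, 0.0]
wrist_force: [0.3, -0.7, 0.9]
gripper_width: 0.999
grip_force: 0.0
```

```bash
python3 st.py
```

```text
t 6.65 pos [0.5376 0.0479 0.149 ] yaw y 70.81 z [ 1.5e-03  3.0e-04 -1.0e+00] F [ 0.35 -0.71  0.88] T [ 0.005  0.006 -0.017] grip 0.0 0.9992897319331461 q7 0.853532755488642 eff7 0.0006422053229471203
```

jog_arm:
  steps:
    - [0, 0, 0, -0.0005, 0, -0.03, -1]
    - [0, 0, 0, -0.0005, 0, -0.053, -1]
    - [0, 0, 0, -0.0005, 0, -0.053, -1]
    - [0, 0, 0, -0.0005, 0, -0.053, -1]
    - [0, 0, 0, -0.0005, 0, -0.053, 1]
    - [0, 0, 0, -0.0005, 0, -0.053, 1]
    - [0, 0, 0, -0.0005, 0, -0.053, 1]
    - [0, 0, 0, -0.0005, 0, -0.053, 1]
  newtons: 35

```text
t: 7.45
position: [0.5368, 0.0478, 0.1088]
eef_rot: [0.0, 0.167, 0.986, 0.0]
wrist_force: [0.2, 0.4, 0.1]
gripper_width: 0.659
grip_force: 0.0
```

jog_arm:
  steps:
    - [0, 0, 0, 0, 0, 0, 1]
    - [0, 0, 0, 0, 0, 0, 1]
    - [0, 0, 0, 0, 0, 0, 1]
    - [0, 0, 0, 0, 0, 0, 1]
    - [0, 0, 0, 0, 0, 0, 1]
    - [0, 0, 0, 0, 0, 0, 1]
    - [0, 0, 0, 0, 0, 0, 1]
    - [0, 0, 0, 0, 0, 0, 1]

```text
t: 8.25
position: [0.5369, 0.0485, 0.1084]
eef_rot: [0.0, 0.166, 0.986, 0.001]
wrist_force: [1.6, 2.2, -0.7]
gripper_width: 0.145
grip_force: 35.0
```

```bash
python3 st.py
```

```text
t 8.25 pos [0.5369 0.0485 0.1084] yaw y 70.85 z [ 5.e-04  1.e-03 -1.e+00] F [ 1.56  2.23 -0.75] T [ 0.42  -0.074  0.019] grip 34.999691750854254 0.14537700000991194 q7 0.8350588106786535 eff7 0.007126444252207875
```

The opening reads 13 mm where the ring should give 48 mm, so something is off. I'll look before moving.

Run:
```python
from bench import robot
from h import *
o=[]
for n in("scene","wrist"):
    d=robot.snapshot(n);np.savez(n+"4.npz",**d)
    p=proj(d,[.537,.048,.11])[0].astype(int);print(n,p)
    c=cv2.cvtColor(d["frame"],cv2.COLOR_RGB2BGR);x,y=np.maximum(p-[65,65],0);c=c[y:y+130,x:x+130]
    o.append(cv2.resize(c,(400,int(400*c.shape[0]/c.shape[1])),interpolation=2)[:400])
h=min(i.shape[0] for i in o)
cv2.imwrite("pics/g4.png",np.hstack([i[:h] for i in o]))
```

```text
scene [265 178]
wrist [257 241]
```

View pics/g4.png

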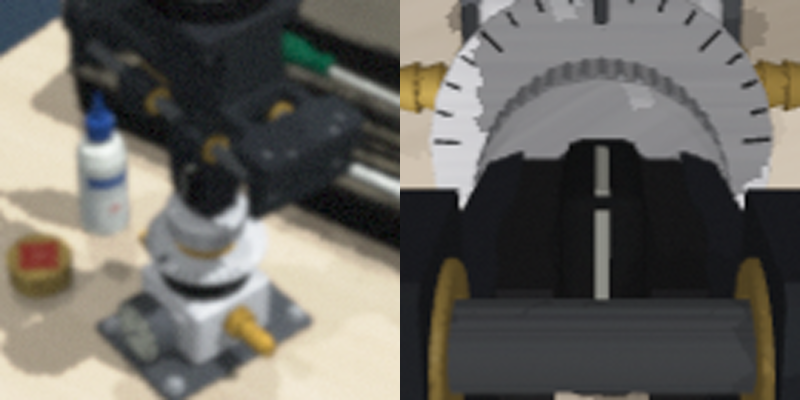

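The picture shows the fingers closed on the bar, with the tips standing above the ring (ring top edge near (200,190) in the left half). The tips must be higher than I assumed, so I'll measure where they are.

Run:
```python
from h import *
for n in("scene4.npz","wrist4.npz"):
    d=load(n);P=cloud(d);a=np.array([.537,.048]);
    al=np.radians(70.85);ty=np.array([np.cos(al),np.sin(al)]);tx=np.array([ty[1],-ty[0]])
    q=P[...,:2]-a;Y=q@ty;X=q@tx
    dark=d["frame"].max(-1)<70
    for lo in np.arange(.085,.17,.004):
        m=(np.abs(X)<.02)&(np.abs(Y)<.05)&(P[...,2]>=lo)&(P[...,2]<lo+.004)
        k=m&dark
        print(n[:5],lo.round(3),m.sum(),k.sum(),(Y[k].min()*1e3,Y[k].max()*1e3,X[k].min()*1e3,X[k].max()*1e3) if k.sum() else "")
```

```text
scene 0.085 17 0 
scene 0.089 8 0 
scene 0.093 30 0 
scene 0.097 27 0 
scene 0.101 28 0 
scene 0.105 121 2 (np.float64(-3.509830262036342), np.float64(0.1464850337169737), np.float64(-7.276357359676495), np.float64(-4.439861106828303))
scene 0.109 57 3 (np.float64(-8.269802768630905), np.float64(-1.2387645182687235), np.float64(-8.716851664021863), np.float64(-7.121044918486636))
scene 0.113 8 3 (np.float64(-11.42792497747508), np.float64(0.4441364568204615), np.float64(-13.425991722880225), np.float64(-8.285728299886115))
scene 0.117 27 14 (np.float64(-19.58285368336724), np.float64(15.06269396658636), np.float64(-14.968037934251756), np.float64(-8.019165326656791))
scene 0.121 37 27 (np.float64(-21.71236954675928), np.float64(17.822736758259765), np.float64(-15.546571003288959), np.float64(1.065546904719298))
scene 0.125 37 30 (np.float64(-22.038181338616795), np.float64(17.895879783939694), np.float64(-16.608199065854613), np.float64(3.7755162091453367))
scene 0.129 38 36 (np.float64(-22.520752496595502), np.float64(18.306595095199707), np.float64(-15.649715431356816), np.float64(
[... 3283 characters left out ...]
7901034125), np.float64(18.323118513233577), np.float64(-12.053195853546596), np.float64(8.899832717157462))
wrist 0.157 445 434 (np.float64(-17.151753289307443), np.float64(17.283743441503006), np.float64(-11.885207345683217), np.float64(9.744697938228063))
wrist 0.161 85 80 (np.float64(-16.370775874986624), np.float64(16.25319491951129), np.float64(-11.99881140126575), np.float64(10.511713127187624))
wrist 0.165 83 83 (np.float64(-14.151044968032453), np.float64(13.846830793350371), np.float64(-0.74025372865131), np.float64(10.051696849423388))
wrist 0.169 115 115 (np.float64(-14.217573526411657), np.float64(13.887936784654679), np.float64(-4.37195026844017), np.float64(9.973227714232893))
```

Run:
```python
from h import *
for n,tcp,yaw in(("wrist.npz",(.530,.052,.3002),68.66),("wrist2.npz",(.5386,.0463,.2009),109.03),("wrist3.npz",(.5396,.0471,.2043),70.79),("wrist4.npz",(.5369,.0485,.1084),70.85)):
    d=load(n);P=cloud(d)
    al=np.radians(yaw);ty=np.array([np.cos(al),np.sin(al)]);tx=np.array([ty[1],-ty[0]])
    q=P-np.array(tcp);Y=q[...,:2]@ty;X=q[...,:2]@tx;Z=-q[...,2]
    dark=(d["frame"].max(-1)<70)
    m=dark&(np.abs(X)<.02)&(np.abs(Y)<.07)&(Z<.03)&(np.abs(Y)>.009)&(Z>-.1)
    print(n,m.sum(),"Z ahead percentiles mm",(1e3*np.percentile(Z[m],[0,50,90,97,99,100])).round(1),"Y of lowest",(1e3*Y[m][np.argsort(Z[m])[-8:]]).round(1))
    h=np.histogram(Z[m],np.arange(-.1,.031,.01))[0];print(h)
    print("proj tip centre nominal",proj(d,np.array(tcp)+[0,0,-.022]))
```

```text
wrist.npz 12002 Z ahead percentiles mm [-97.3 -64.2 -20.5 -10.3  -6.6  -3.5] Y of lowest [ 45.7 -45.1  45.1  49.6  47.4  48.6  44.   43.9]
[1750 1976 1550 1149  884 1377 1020 1142  812  342    0    0    0]
proj tip centre nominal [[257.98905988 225.33843593]]
wrist2.npz 12407 Z ahead percentiles mm [-97.1 -65.9 -20.8 -10.5  -6.8  -4. ] Y of lowest [ 44.   48.5  45.8 -44.8 -44.8  44.2 -44.9  44.3]
[2387 1758 1557 1114  879 1380 1037 1132  830  333    0    0    0]
proj tip centre nominal [[257.63174726 225.85068638]]
wrist3.npz 10941 Z ahead percentiles mm [-96.9 -63.6 -20.5 -10.7  -7.3  -3.8] Y of lowest [ 36.7  39.5 -40.7  36.7  36.7  36.8  37.   36.8]
[2031 1453 1314  969  784 1309  959 1064  775  283    0    0    0]
proj tip centre nominal [[257.8725423  225.14385678]]
wrist4.npz 5496 Z ahead percentiles mm [-96.8 -71.  -22.1 -11.3  -6.9  28.5] Y of lowest [ 30.2  32.1  32.5  34.4 -34.1  31.5  33.9  34.3]
[2126  319  343  306  249  700  531  460  335  103    0    0   24]
proj tip centre nominal [[257.95438811 225.31014507]]
```

In every view the real tips stand about 4 mm behind the reported TCP, not 22 mm ahead. That agrees with the contact, so about 20 mm more descent is needed. I'll open first and then go down.

jog_arm:
  steps:
    - [0, 0, 0, 0, 0, 0, -1]
    - [0, 0, 0, 0, 0, 0, -1]
    - [0, 0, 0, 0, 0, 0, -1]
    - [0, 0, 0, 0, 0, 0, -1]
    - [0, 0, 0, 0, 0, 0, -1]
    - [0, 0, 0, 0, 0, 0, -1]
    - [0, 0, 0, 0, 0, 0, -1]
    - [0, 0, 0, 0, 0, 0, -1]

```text
t: 9.15
position: [0.5367, 0.0478, 0.1085]
eef_rot: [0.0, 0.167, 0.986, 0.0]
wrist_force: [0.0, 0.2, -0.2]
gripper_width: 0.847
grip_force: 0.0
```

jog_arm:
  steps:
    - [0, 0, 0, 0, 0, -0.006, -1]
    - [0, 0, 0, 0, 0, -0.012, -1]
    - [0, 0, 0, 0, 0, -0.018, -1]
    - [0, 0, 0, 0, 0, -0.024, -1]
    - [0, 0, 0, 0, 0, -0.028, -1]
    - [0, 0, 0, 0, 0, -0.028, -1]
    - [0, 0, 0, 0, 0, -0.028, -1]
    - [0, 0, 0, 0, 0, -0.028, -1]

```text
t: 9.95
position: [0.5368, 0.0478, 0.0876]
eef_rot: [0.0, 0.167, 0.986, 0.0]
wrist_force: [0.7, 0.5, -0.8]
gripper_width: 0.998
grip_force: 0.0
```

```bash
python3 st.py
python3 - <<'E'
from bench import robot
from meas import *
d=robot.snapshot("wrist");meas(d,(.5372,.0478))
E
```

```text
t 9.95 pos [0.5368 0.0478 0.0876] yaw y 70.82 z [ 3.e-04  1.e-04 -1.e+00] F [ 0.73  0.51 -0.75] T [-0.013 -0.019  0.032] grip 0.0 0.9983514561217341 q7 0.8266566741481145 eff7 2.583872102945861e-06
bar centre [0.5447 0.0454] rect [0.54494595 0.04524215] [12.30254364 14.73522949] pca deg 161.68509882606298
circle 0.106 [0.5367 0.0483] rms 0.0002730986940784828
circle 0.079 [0.538  0.0478] rms 0.0003683449908755865
```

jog_arm:
  steps:
    - [0, 0, 0, 0, 0, 0, 1]
    - [0, 0, 0, 0, 0, 0, 1]
    - [0, 0, 0, 0, 0, 0, 1]
    - [0, 0, 0, 0, 0, 0, 1]
    - [0, 0, 0, 0, 0, 0, 1]
    - [0, 0, 0, 0, 0, 0, 1]
    - [0, 0, 0, 0, 0, 0, 1]
    - [0, 0, 0, 0, 0, 0, 1]
  newtons: 35

```text
t: 10.8
position: [0.5369, 0.0485, 0.0875]
eef_rot: [0.0, 0.166, 0.986, 0.001]
wrist_force: [0.7, 2.3, 0.2]
gripper_width: 0.537
grip_force: 35.0
```

```bash
python3 st.py
```

```text
t 10.8 pos [0.5369 0.0485 0.0875] yaw y 70.85 z [ 7.e-04  9.e-04 -1.e+00] F [0.74 2.25 0.19] T [ 0.347 -0.125  0.038] grip 35.02615205710754 0.5366503063420773 q7 0.826644725355035 eff7 -0.01868276100140065
```

The opening is 47 mm, so the ring is held. I turn it clockwise in small portions and watch the moment.

jog_arm:
  steps:
    - [0, 0, -0.02, 0, 0.0006, 0, 1]
    - [0, 0, -0.04, 0, 0.0006, 0, 1]
    - [0, 0, -0.06, 0, 0.0006, 0, 1]
    - [0, 0, -0.08, 0, 0.0006, 0, 1]
    - [0, 0, -0.1, 0, 0.0006, 0, 1]
    - [0, 0, -0.12, 0, 0.0006, 0, 1]
    - [0, 0, -0.13, 0, 0.0006, 0, 1]
    - [0, 0, -0.14, 0, 0.0006, 0, 1]

```text
t: 11.6
position: [0.5371, 0.0489, 0.0875]
eef_rot: [0.0, 0.309, 0.951, 0.001]
wrist_force: [2.8, 4.3, -2.0]
gripper_width: 0.535
grip_force: 35.1
```

```bash
python3 st.py
```

```text
t 11.6 pos [0.5371 0.0489 0.0875] yaw y 53.94 z [ 1.e-03  9.e-04 -1.e+00] F [ 2.84  4.3  -2.01] T [ 0.835 -0.467  0.154] grip 35.052250244189054 0.534699251971784 q7 0.6481431023001221 eff7 -0.06530864629894495
```

jog_arm:
  steps:
    - [0, 0, -0.01, 0, 0, 0, 1]
    - [0, 0, -0.02, 0, 0, 0, 1]
    - [0, 0, -0.03, 0, 0, 0, 1]
    - [0, 0, -0.04, 0, 0, 0, 1]
    - [0, 0, -0.05, 0, 0, 0, 1]
    - [0, 0, -0.05, 0, 0, 0, 1]
    - [0, 0, -0.05, 0, 0, 0, 1]
    - [0, 0, -0.05, 0, 0, 0, 1]

```text
t: 12.4
position: [0.5372, 0.049, 0.0875]
eef_rot: [0.0, 0.359, 0.933, 0.001]
wrist_force: [2.6, 4.7, -2.7]
gripper_width: 0.532
grip_force: 35.1
```

```bash
python3 st.py
```

```text
t 12.4 pos [0.5372 0.049  0.0875] yaw y 47.96 z [ 0.0012  0.0011 -1.    ] F [ 2.61  4.72 -2.69] T [ 0.872 -0.48   0.072] grip 35.05589937689365 0.531618601649886 q7 0.5859653476441595 eff7 -0.03590046660974622
```

jog_arm:
  steps:
    - [0, 0, -0.006, 0, 0, 0, 1]
    - [0, 0, -0.012, 0, 0, 0, 1]
    - [0, 0, -0.018, 0, 0, 0, 1]
    - [0, 0, -0.024, 0, 0, 0, 1]
    - [0, 0, -0.03, 0, 0, 0, 1]
    - [0, 0, -0.036, 0, 0, 0, 1]
    - [0, 0, -0.042, 0, 0, 0, 1]
    - [0, 0, -0.048, 0, 0, 0, 1]

```text
t: 13.2
position: [0.5374, 0.0491, 0.0875]
eef_rot: [0.0, 0.405, 0.914, 0.001]
wrist_force: [3.0, 4.6, -1.7]
gripper_width: 0.532
grip_force: 35.1
```

```bash
python3 st.py
```

```text
t 13.2 pos [0.5374 0.0491 0.0875] yaw y 42.22 z [ 0.0014  0.0012 -1.    ] F [ 2.99  4.56 -1.69] T [ 0.871 -0.452  0.193] grip 35.064503668108955 0.5323781460283549 q7 0.5263128424345735 eff7 -0.12764942832291126
```

Total turn is 0.50 rad and the moment is 0.19 (running level). Continuing.

jog_arm:
  steps:
    - [0, 0, -0.006, 0, 0, 0, 1]
    - [0, 0, -0.012, 0, 0, 0, 1]
    - [0, 0, -0.018, 0, 0, 0, 1]
    - [0, 0, -0.024, 0, 0, 0, 1]
    - [0, 0, -0.03, 0, 0, 0, 1]
    - [0, 0, -0.036, 0, 0, 0, 1]
    - [0, 0, -0.042, 0, 0, 0, 1]
    - [0, 0, -0.048, 0, 0, 0, 1]

```text
t: 14.0
position: [0.5374, 0.0493, 0.0875]
eef_rot: [0.0, 0.45, 0.893, 0.001]
wrist_force: [2.2, 5.6, -2.9]
gripper_width: 0.534
grip_force: 35.1
```

```bash
python3 st.py
```

```text
t 14.0 pos [0.5374 0.0493 0.0875] yaw y 36.49 z [ 0.0014  0.0013 -1.    ] F [ 2.25  5.55 -2.87] T [ 0.907 -0.6    0.345] grip 35.090018743649125 0.5340417782766981 q7 0.4671016600214443 eff7 -0.2743723802268505
```

The moment has risen to 0.345 at 0.60 rad. Continuing finely.

jog_arm:
  steps:
    - [0, 0, -0.0015, 0, 0, 0, 1]
    - [0, 0, -0.003, 0, 0, 0, 1]
    - [0, 0, -0.0045, 0, 0, 0, 1]
    - [0, 0, -0.006, 0, 0, 0, 1]
    - [0, 0, -0.0075, 0, 0, 0, 1]
    - [0, 0, -0.009, 0, 0, 0, 1]
    - [0, 0, -0.0105, 0, 0, 0, 1]
    - [0, 0, -0.012, 0, 0, 0, 1]

```text
t: 14.8
position: [0.5373, 0.0493, 0.0875]
eef_rot: [0.0, 0.461, 0.887, 0.001]
wrist_force: [2.8, 5.5, -2.1]
gripper_width: 0.532
grip_force: 35.1
```

```bash
python3 st.py
```

```text
t 14.8 pos [0.5373 0.0493 0.0875] yaw y 35.11 z [ 0.0013  0.0012 -1.    ] F [ 2.83  5.52 -2.11] T [ 1.005 -0.544  0.463] grip 35.119516152190045 0.5321180065854154 q7 0.452727578676628 eff7 -0.4288226366043091
```

The slope of 5 N m/rad is the stop, and I'm about 0.29 N m above running torque. That is firm and well under 0.8, so I let go and rise.

jog_arm:
  steps:
    - [0, 0, 0, 0, 0, 0, -1]
    - [0, 0, 0, 0, 0, 0, -1]
    - [0, 0, 0, 0, 0, 0, -1]
    - [0, 0, 0, 0, 0, 0, -1]
    - [0, 0, 0, 0, 0, 0, -1]
    - [0, 0, 0, 0, 0, 0.04, -1]
    - [0, 0, 0, 0, 0, 0.08, -1]
    - [0, 0, 0, 0, 0, 0.12, -1]

```text
t: 15.6
position: [0.5361, 0.048, 0.1783]
eef_rot: [-0.0, 0.462, 0.887, -0.0]
wrist_force: [0.8, 0.1, -0.3]
gripper_width: 1.003
grip_force: 0.0
```

jog_arm:
  steps:
    - [0, 0, 0.06, 0, 0, 0.04, -1]
    - [0, 0, 0.12, 0, 0, 0.05, -1]
    - [0, 0, 0.18, 0, 0, 0.05, -1]
    - [0, 0, 0.24, 0, 0, 0.05, -1]
    - [0, 0, 0.3, 0, 0, 0.05, -1]
    - [0, 0, 0.3, 0, 0, 0.05, -1]
    - [0, 0, 0.3, 0, 0, 0.05, -1]
    - [0, 0, 0.3, 0, 0, 0.05, -1]

```text
t: 16.4
position: [0.5365, 0.0481, 0.2149]
eef_rot: [-0.0, 0.166, 0.986, -0.0]
wrist_force: [-0.4, 0.8, 0.7]
gripper_width: 1.0
grip_force: 0.0
```

```bash
python3 st.py
python3 - <<'E'
from bench import robot
from meas import *
d=robot.snapshot("wrist");meas(d,(.5372,.0478))
c=cv2.cvtColor(d["frame"],cv2.COLOR_RGB2BGR)
p=proj(d,[.5368,.0476,.1])[0].astype(int);x,y=p-[50,45]
cv2.imwrite("pics/w5c.png",cv2.resize(c[y:y+90,x:x+100],None,fx=6,fy=6,interpolation=2))
E
```

```text
t 16.4 pos [0.5365 0.0481 0.2149] yaw y 70.92 z [-2.e-04 -1.e-04 -1.e+00] F [-0.42  0.81  0.71] T [-0.     0.012  0.008] grip 0.0 1.0003639758467746 q7 0.9121794603882234 eff7 -0.012639184424187988
bar centre [0.5365 0.0484] rect [0.53679131 0.04854699] [12.17979355 34.10904541] pca deg 160.1652106178627
circle 0.106 [0.5374 0.0481] rms 0.0002122374319780399
circle 0.079 [0.538  0.0479] rms 0.0003914227382988948
```

View pics/w5c.png

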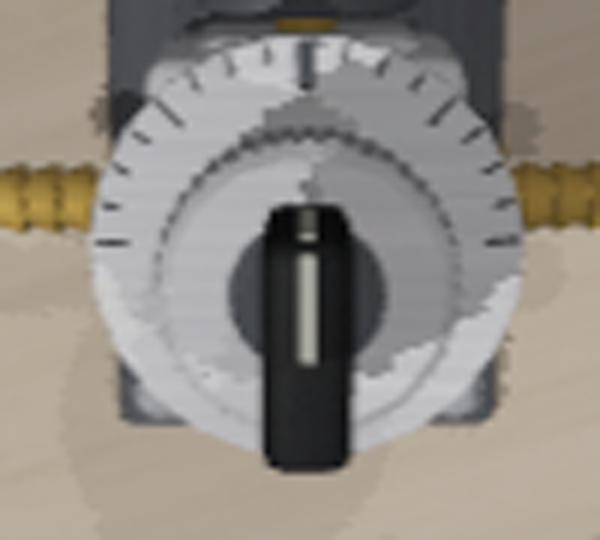

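The line at (308,310) still points at the tab at (307,65). The robot is clear of everything, so I'll hand in.

```bash
python3 -c "
from bench import robot
print(robot.sign_off())"
```

```text
the job is handed in; nothing more can be done
None
```

The job is handed in: the knob's white line points at the tab, the ring is firm against its stop at about 0.29 N m above running torque, and the arm is clear; sign-off gave no verdict.

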